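# Rebuild the idler axle of a fruit grader

## Task

Fit the idler axle of the fruit grader: thread the spacer, then the washer, then the bushing (flange down) onto the upright axle, pushing each one past the spring catch near the axle's top and fully home so that they sit tight on each other on the axle's sprung shoulder. The axle leans in its soft mount, so feel for its tip and work gently, never pressing hard on it, and leave the other things on the bench alone.

Things in the scene. Friction and masses are not known exactly. Their poses are not given: they have to be found in the camera images.
- mount_top (a point): Centre top of the axle's fixed rubber mount (black disc 54 mm across), 21 mm above the bench; z vertical. From it stands a plain steel axle, 16 mm thick, with a shoulder 34 mm across, its top 5 mm above this point. The shoulder is sprung: it gives from 3 N on, 3 N per mm, at most 4 mm, and comes back.
- pivot (a point): Point in the mount, 7 mm below mount_top, about which the axle pivots stiffly. The axle leans 4 to 6 degrees, to any side; the lean is not measured. It stays where it is left and yields to a sideways push of about 2 to 3 N at its tip, so it can be set upright.
- tip_spot (a point): Fixed point 75 mm above mount_top, where the axle's tip would be if it stood upright; because of the lean the tip starts 5 to 9 mm to one side of it. The axle's last 8 mm taper from 16 to 12 mm. Press on the axle or mount with less than 25 N at all times.
- catch_spot (a point): Fixed point 62 mm above mount_top, where the catch would be if the axle stood upright: two spring balls 2.5 mm proud on opposite sides of the axle. A part needs a steady downward push of roughly 4 to 10 N to pass them, then slides on freely.
- spacer_mid (a point): Centre of the spacer, half-way up: a plain steel tube, outside 30 mm, bore 18.5 mm, 24 mm tall, standing on the bench, axis z. Goes on first. Fully home its centre is 17 mm above mount_top.
- washer_mid (a point): Centre of the thick steel washer, half-way up: outside 44 mm, bore 18.5 mm, 8 mm thick, lying flat, axis z. Goes on second. Fully home its centre is 33 mm above mount_top.
- bushing_mid (a point): Centre of the flanged steel bushing, half-way up: flange 40 mm across and 6 mm thick at the bottom, above it a collar 28 mm across and 14 mm tall, 20 mm tall in all, bore 18.5 mm, axis z (flange at -z). Stands on its flange. Goes on last, flange down. Fully home its centre is 47 mm above mount_top.
- wheel: Bystander: black rubber guide wheel with a waist, 64 mm across, 24 mm tall; origin under its centre.
- nut: Bystander: steel hexagon nut without a bore, 24 mm across flats, 12 mm tall; origin under its centre.
- screwdriver: Bystander: screwdriver with a red handle, lying; origin under its middle.
- wrench: Bystander: steel wrench, lying; origin under its middle.
- grease: Bystander: white jar 60 mm across, 70 mm tall; origin under its centre.
- tape: Bystander: cardboard ring 90 mm across, 24 mm tall; origin under its centre.
- mount: The fixed mount with its axle: grey steel foot plate 96 x 96 x 10 mm with four bolt heads, rubber disc above; origin on the bench under the centre of the foot plate, 21 mm below mount_top.
- spacer: The same spacer; origin at the centre of its underside.
- washer: The same washer; origin at the centre of its underside.
- bushing: The same bushing; origin at the centre of its underside.
Mind the look-alikes: they are no part of the job. What is shaped like the spacer but orange or pink is not meant.

How it is judged:
By the outcome, as a careful person would: the job done as asked, in the order asked, and still so for the second after the job is handed in, with the robot touching nothing.
It also fails if it takes over 72 s, if anything falls off the work surface, if the arm or the gripper's body presses on something with over 40 N, if the wrist force passes 120 N, or if a joint passes its speed limit or range.

## Robot

A 6-joint arm with a two-finger parallel gripper is mounted at the origin on the work surface. World frame = base frame: x ahead of the robot, y to its left, z up, the work surface at z = 0. Lengths are in m, angles in degrees, forces in N, time in s.
With the tool pointing down it reaches from about 0.375 to 0.9 m from the base axis. Payload 3.1 kg.
Tool frame: the origin (TCP) lies at the very end of the fingers, on their centre line; the grasp point (between the pads) lies behind it (bot.grip_depth is the z of the grasp point in the tool frame, in m); z points along the fingers, y is the direction in which the jaws open and shut (so a half turn about z gives the same grasp; the last joint's range is limited). The gripper opens to 87 mm and grips with 3 to 60 N. Pads are 19 mm wide; open, the fingers measure 117 mm over their backs; the gripper's body (75 mm by 190 mm) begins 51 mm behind the grasp point.
Start: joints at [-80.587, 30.224, 82.088, -0, 67.689, -10.227], TCP at [0.21, -0.589, 0.223] pointing down, gripper open.
Joint ranges: [-176.69, 176.69], [-43.24, 126.21], [12.49, 139.97], [-82, 262], [0, 151.66], [-163.58, 163.58]. Speed limits (degrees/s): [159.86, 159.86, 180, 180, 180, 180].

## Interface

Orientations are given as a 3x3 rotation matrix whose columns are the frame's x, y, z axes.
In Python, from rig import bot, vision gives the robot as it stands. The module is installed in compiled form; this text tells all that it offers.
- The arm moves only by the shell command python3 -m jog 'ROWS'. ROWS is JSON, a list of rows, each a list of 3 entries, a list of its own where there are three numbers: the shift along the tool's x, y, z in mm, then the turn, a rotation vector about the tool's x, y, z in degrees, then the closure, from 0 (fully open) to 1 (shut). In form: [[[dx, dy, dz], [wx, wy, wz], fingers], ...]. A call has 1 to 12 rows; each row is the pose to reach, as a shift and turn from the pose commanded when the call began, along the tool's axes at that moment; what a row does not reach only later rows make up. A row lasts 1/12 s, in which the tool goes at most 41.7 mm and 7.16 degrees, less where a joint would pass 70% of its speed; a pose out of reach is approached as far as the arm can. A call with a gripper value outside its range is refused whole. The fingers move at their own pace and stop on an object; the grip force is fixed at half the most. Time passes only in rows, so rows that repeat a pose let the fingers close. It gives the time, the measured TCP pose, the force and the opening at its end, in the units of the state.
- bot.read_state(): the state, without advancing time (a new reading comes with each control period).
- vision.capture(name): name is "scene" or "side" or "wrist"; returns the picture (384x512x3 uint8, red, green, blue); there is no depth.
- vision.camera_info(name): a dict with "intrinsics" (3x3 intrinsics, pixels), "camera_from_world" (4x4, takes a point from world to camera coordinates); the wrist camera has in their place "mount" (4x4, takes a point from camera to tool coordinates, whose origin is the TCP and whose axes are the flange's). Camera axes: x right, y up, looking along -z (the intrinsics and any distortion apply to the point x, -y, -z); pixel columns grow to the right and rows downward; lengths in m; the calibration is good to about 2 mm. The wrist camera is an equidistant fisheye: a pixel r from the principal point sees the ray r / f radians off the axis. A picture is of the moment at which its call begins: read the wrist's pose just before it. camera_info takes no time and is no camera call.
- bot.hand_in(): hands the job in, once; it reports no verdict.
The state is a dict: "time_s": time; "joint_positions": joint angles; "qvel": joint speeds; "tau": joint torques, N m; "position": TCP position; "tcp_rot": TCP orientation; "force": force on the tool from outside, world axes, zero at the start; "moment": the same for the moment, N m; "opening": opening from 0.0 (shut) to 1.0 (fully open).
Only numpy, scipy, OpenCV 4.12 (cv2) and the standard library are available. Lean on these libraries where they do the work, as an engineer would, in place of code of your own. Each camera call takes 0.05 s, during which the arm holds its last target. There are 200 camera calls.

## Working session

There is one attempt and no reset: what is moved stays moved. The work goes in short steps, Python scripts to look and compute and a shell command to move; the robot and the scene stay as the last step left them, time stands still between calls to the robot, and variables do not carry over. Pictures are saved under pics/ and viewed, about 8 in all and at most 12, crops included, and the job is handed in when it is done.

```bash
mkdir -p pics
cat > h.py <<'E'
import numpy as np, cv2
from rig import bot, vision
np.set_printoptions(precision=4,suppress=True)
def cap(n,f=None):
    im=vision.capture(n)
    if f: cv2.imwrite('pics/'+f,im[:,:,::-1])
    return im
def ray(n,u,v,st=None):
    ci=vision.camera_info(n);K=np.array(ci['intrinsics']);
    if n=='wrist':
        d=np.array([(u-K[0,2])/K[0,0],(v-K[1,2])/K[1,1]]);r=np.hypot(*d)
        s=np.sinc(r/np.pi);w=np.array([d[0]*s,-d[1]*s,-np.cos(r)])
        M=np.array(ci['mount']);R=np.array(st['tcp_rot']);p=np.array(st['position'])
        return p+R@M[:3,3],R@M[:3,:3]@w
    T=np.array(ci['camera_from_world'])
    x=cv2.undistortPoints(np.array([[[u,v]]],float),K,np.array(ci.get('distortion',np.zeros(5)),float))[0,0]
    w=np.array([x[0],-x[1],-1]);R=T[:3,:3]
    return -R.T@T[:3,3],R.T@w
def onz(n,u,v,z,st=None):
    o,d=ray(n,u,v,st);return o+d*(z-o[2])/d[2]
def proj(n,P,st=None):
    ci=vision.camera_info(n);K=np.array(ci['intrinsics']);P=np.array(P,float)
    if n=='wrist':
        M=np.array(ci['mount']);R=np.array(st['tcp_rot']);p=R.T@(P-np.array(st['position']))
        c=M[:3,:3].T@(p-M[:3,3]);th=np.arctan2(np.hypot(c[0],c[1]),-c[2]);h=np.hypot(c[0],c[1])+1e-12
        return np.array([K[0,2]+K[0,0]*th*c[0]/h,K[1,2]-K[1,1]*th*c[1]/h])
    T=np.array(ci['camera_from_world']);c=T[:3,:3]@P+T[:3,3]
    return np.array([K[0,2]-K[0,0]*c[0]/c[2],K[1,2]+K[1,1]*c[1]/c[2]])
def tri(n1,p1,n2,p2,st=None):
    o1,d1=ray(n1,*p1,st);o2,d2=ray(n2,*p2,st)
    s=np.linalg.lstsq(np.c_[d1,-d2],o2-o1,rcond=None)[0]
    a,b=o1+d1*s[0],o2+d2*s[1];return (a+b)/2,np.linalg.norm(a-b)
E
python3 - <<'E'
from h import *
s=bot.read_state();print(s,bot.grip_depth)
for n in ('scene','side','wrist'):
    print(n,vision.camera_info(n))
a=cap('scene','scene.png');b=cap('side','side.png');c=cap('wrist','wrist.png')
cv2.imwrite('pics/sc2.png',cv2.resize(a[:,:,::-1],(800,600),interpolation=cv2.INTER_CUBIC))
cv2.imwrite('pics/si2.png',cv2.resize(b[:,:,::-1],(800,600),interpolation=cv2.INTER_CUBIC))
E
```

```text
{'time_s': 0.0, 'joint_positions': array([-80.5872,  30.2759,  82.1588,  -0.0007,  67.6886, -10.228 ]), 'qvel': array([ 0.033 , -0.0166, -0.0759,  0.0592,  0.0265, -0.0972]), 'tau': array([  0.0001, -44.0037, -17.6591,   0.0635,   0.0582,  -0.0002]), 'position': array([ 0.21  , -0.5879,  0.2216]), 'tcp_rot': array([[ 0.9418,  0.3361, -0.0004],
       [ 0.3361, -0.9418,  0.0021],
       [ 0.0004, -0.0021, -1.    ]]), 'force': array([-0.3673, -0.9084,  0.0621]), 'moment': array([ 0.0061, -0.0005,  0.0243]), 'opening': 1.0012109405302716} -0.0187
scene {'intrinsics': array([[466.6968,   0.    , 245.8494],
       [  0.    , 466.6968, 188.6046],
       [  0.    ,   0.    ,   1.    ]]), 'camera_from_world': array([[ 0.4726,  0.8813, -0.0057, -0.2429],
       [-0.7014,  0.38  ,  0.6031,  0.3342],
       [ 0.5336, -0.281 ,  0.7977, -1.6709],
       [ 0.    ,  0.    ,  0.    ,  1.    ]])}
side {'intrinsics': array([[416.9406,   0.    , 265.2131],
       [  0.    , 416.9406, 196.6481],
       [  0.    ,   0.    ,   1.    ]]), 'camera_from_world': array([[-0.7918, -0.6105,  0.0179,  0.4559],
       [ 0.4698, -0.5899,  0.6567, -0.3235],
       [-0.3904,  0.5284,  0.7539, -0.8991],
       [ 0.    ,  0.    ,  0.    ,  1.    ]])}
wrist {'intrinsics': array([[297.3186,   0.    , 257.4972],
       [  0.    , 297.3186, 190.4984],
       [  0.    ,   0.    ,   1.    ]]), 'mount': array([[ 0.0005,  0.9644,  0.2645,  0.0721],
       [ 1.    , -0.0003, -0.0007,  0.0007],
       [-0.0006,  0.2645, -0.9644, -0.1615],
       [ 0.    ,  0.    ,  0.    ,  1.    ]])}
```

View pics/sc2.png

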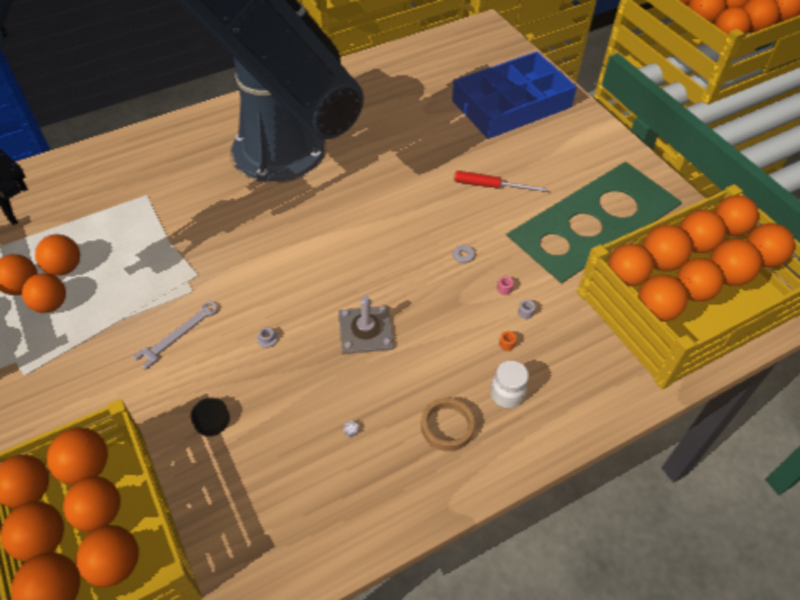

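View pics/si2.png

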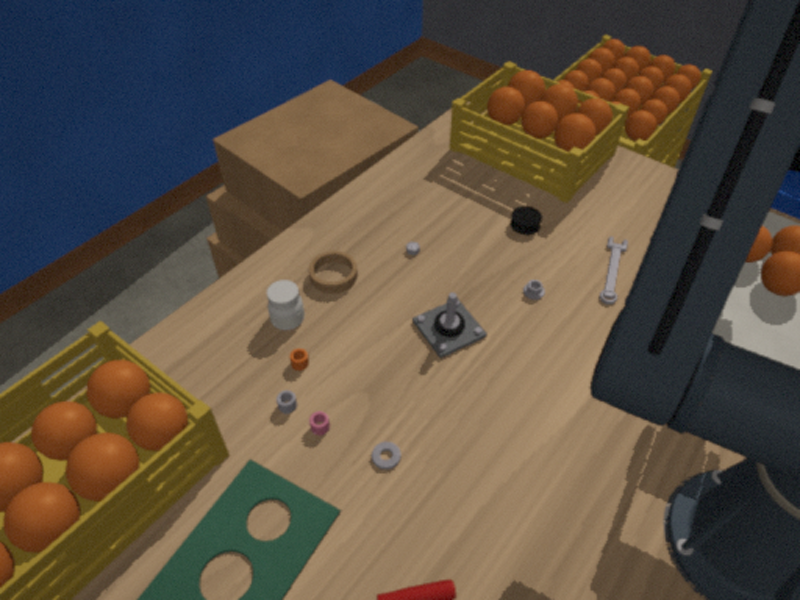

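The scene view (800x600) shows the spacer at (528,309), washer (464,254), bushing (267,337), axle tip (366,298) and mount (366,330). In the side view they are at (287,401), (386,456), (534,290), (452,296) and (450,323).

Run:
```python
from h import *
k=.64
P=dict(spacer=((528,309),(287,401),.012),washer=((464,254),(386,456),.004),bushing=((267,337),(534,290),.010),mount=((366,332),(450,325),.01),tip=((366,297),(452,295),.096),pink=((506,285),(319,423),.012),orange=((508,340),(299,358),.012))
for n,(a,b,z) in P.items():
    a=np.array(a)*k;b=np.array(b)*k
    print(n,*tri('scene',a,'side',b),onz('scene',*a,z)[:2],onz('side',*b,z)[:2])
# colour crops x4 for exact shapes
a=cv2.imread('pics/scene.png');b=cv2.imread('pics/side.png')
c=[cv2.resize(i[y-24:y+26,x-25:x+25],(300,300),interpolation=cv2.INTER_CUBIC) for i,x,y in((a,234,201),(b,288,199),(a,338,198),(b,184,257))]
cv2.imwrite('pics/crop.png',np.vstack([np.hstack(c[:2]),np.hstack(c[2:])]))
```

```text
spacer [0.6512 0.233  0.012 ] 0.004105206368187967 [0.6524 0.2346] [0.6498 0.2315]
washer [0.4715 0.2056 0.0015] 0.0011320981492406051 [0.4736 0.2047] [0.4703 0.2062]
bushing [ 0.4705 -0.2235  0.0036] 0.00016274473160937563 [ 0.4749 -0.2244] [ 0.4682 -0.2179]
mount [ 0.5451 -0.058   0.0023] 0.005450653859127697 [ 0.552  -0.0584] [ 0.5402 -0.0549]
tip [ 0.5377 -0.0485  0.095 ] 0.00016626178956111596 [ 0.5383 -0.0489] [ 0.5372 -0.0476]
pink [0.584  0.2299 0.0116] 0.0015426617958017787 [0.5847 0.2303] [0.5833 0.2295]
orange [0.6933 0.1607 0.0135] 0.0011746592719333688 [0.6929 0.1619] [0.6938 0.1595]
```

View pics/crop.png

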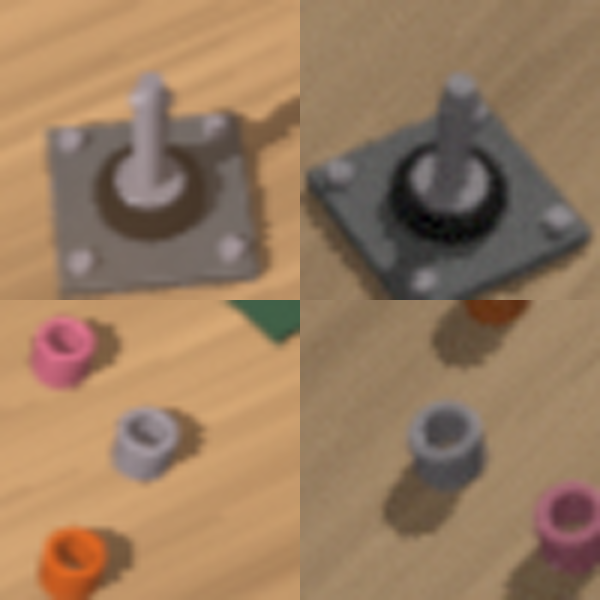

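Bolt centres put the mount at about scene (234,209) and side (288.3,207.4) in raw pixels. The grey spacer stands between the pink and orange look-alikes. Next I move over the mount for a close look.

```bash
cat >> h.py <<'E'
def to(x,y,z):
    s=bot.read_state();R=np.array(s['tcp_rot']);return np.round(R.T@(np.array([x,y,z])-s['position'])*1000,1)
def st():
    s=bot.read_state();print('t',round(s['time_s'],2),'p',s['position'],'f',s['force'],'open',round(s['opening'],3));return s
E
python3 - <<'E'
from h import *
print(onz('scene',234,209,.013),onz('side',288.25,207.4,.013),tri('scene',(234.2,190.3),'side',(290,188.7)))
E
R='[[447,-390,50],[0,0,0],0.3]'
python3 -m jog '[[[447,-390,50],[0,0,0],0.3],[[447,-390,50],[0,0,0],0.3],[[447,-390,50],[0,0,0],0.3],[[447,-390,50],[0,0,0],0.3],[[447,-390,50],[0,0,0],0.3],[[447,-390,50],[0,0,0],0.3],[[447,-390,50],[0,0,0],0.3],[[447,-390,50],[0,0,0],0.3],[[447,-390,50],[0,0,0],0.3],[[447,-390,50],[0,0,0],0.3],[[447,-390,50],[0,0,0],0.3],[[447,-390,50],[0,0,0],0.3]]'
python3 -c "
from h import *
print(to(.5,-.07,.17))"
```

```text
[ 0.5427 -0.0543  0.013 ] [ 0.5396 -0.0549  0.013 ] (array([ 0.5372, -0.0494,  0.0945]), np.float64(0.0017750017158445965))
time_s: 1.15
position: [0.4541, -0.152, 0.1804]
tcp_rot: [[0.942, 0.336, -0.0], [0.336, -0.942, 0.0], [-0.0, -0.0, -1.0]]
force: [0.6, -0.1, 0.8]
opening: 0.698
[ 70.7 -61.8  10.4]
```

```bash
python3 -m jog '[[[36,-31,5],[0,0,0],0.3],[[71,-62,10],[0,0,0],0.3],[[71,-62,10],[0,0,0],0.3],[[71,-62,10],[0,0,0],0.3]]'
python3 - <<'E'
from h import *
s=st();im=cap('wrist','w1.png')
cv2.imwrite('pics/w1b.png',cv2.resize(im[:,:,::-1],(800,600),interpolation=cv2.INTER_CUBIC))
print(proj('wrist',(.541,-.0546,.021),s)/.64,proj('wrist',(.537,-.049,.096),s)/.64)
E
```

```text
time_s: 1.48
position: [0.5003, -0.0689, 0.1701]
tcp_rot: [[0.94, 0.341, -0.001], [0.341, -0.94, 0.001], [-0.0, -0.001, -1.0]]
force: [0.4, -0.4, 0.3]
opening: 0.702
t 1.48 p [ 0.5003 -0.0689  0.1701] f [ 0.3766 -0.412   0.2545] open 0.702
[401.7921 216.3879] [388.6059 233.6359]
```

View pics/w1b.png

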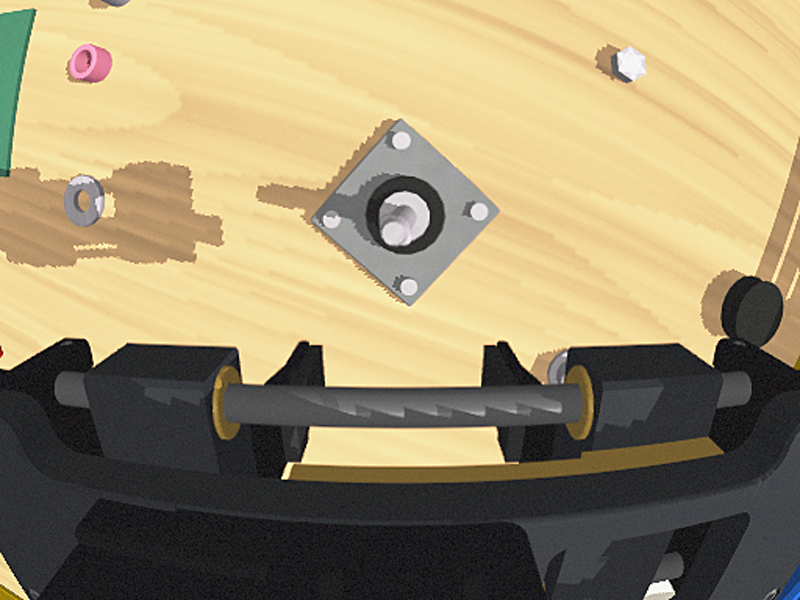

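Close wrist view (800x600): the disc centre is at (404.5,215), bolts at (401,140), (479,211), (408,287) and (331,220), and the tip's flat end is near (396,231).

Run:
```python
from h import *
s=st();k=.64
print('bolts',onz('wrist',404.75*k,214.5*k,.013,s),'disc',onz('wrist',404.5*k,215*k,.021,s),'tip',onz('wrist',396*k,231*k,.0958,s))
print('tcp px',proj('wrist',s['position'],s)/k)
print('to spacer', to(.648,.228,.1),to(.648,.228,.17), 'washer',onz('wrist',84*k,201*k,.008,s),'pink',onz('wrist',90*k,63*k,.012,s))
# tip subpix: bright blob
im=cv2.imread('pics/w1.png');c=cv2.resize(im[120:170,225:285],None,fx=8,fy=8,interpolation=cv2.INTER_CUBIC)
g=cv2.cvtColor(c,cv2.COLOR_BGR2GRAY)
cv2.imwrite('pics/tipcrop.png',c)
```

```text
t 1.53 p [ 0.4996 -0.0706  0.1702] f [ 0.2086  0.73   -0.0459] open 0.704
bolts [ 0.5415 -0.0582  0.013 ] disc [ 0.5418 -0.0579  0.021 ] tip [ 0.5388 -0.0539  0.0958]
tcp px [400.0232 368.2772]
to spacer [ 241.1 -230.4   70. ] [ 241.  -230.4   -0. ] washer [0.4726 0.1964 0.008 ] pink [0.5833 0.2245 0.012 ]
```

View pics/tipcrop.png

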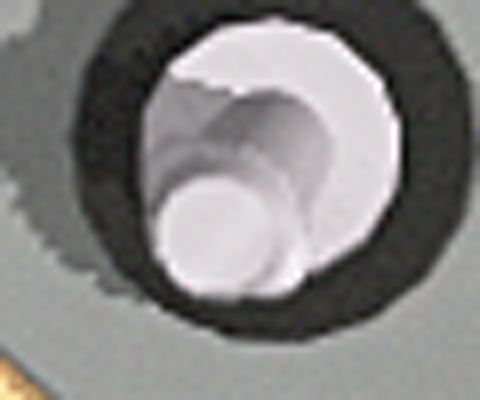

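```bash
python3 -m jog '[[[100,-115,20],[0,0,0],0.3],[[201,-230,70],[0,0,0],0.3],[[201,-230,70],[0,0,0],0.3],[[201,-230,70],[0,0,0],0.3],[[201,-230,70],[0,0,0],0.3],[[201,-230,70],[0,0,0],0.3],[[201,-230,70],[0,0,0],0.3],[[201,-230,70],[0,0,0],0.3],[[201,-230,70],[0,0,0],0.3],[[201,-230,70],[0,0,0],0.3],[[201,-230,70],[0,0,0],0.3]]'
python3 - <<'E'
from h import *
s=st();im=cap('wrist','w2.png')
print(proj('wrist',(.65,.230,.024),s),proj('wrist',s['position'],s))
hsv=cv2.cvtColor(im,cv2.COLOR_RGB2HSV)
m=((hsv[...,1]<60)&(hsv[...,2]>60)).astype(np.uint8);m[215:]=0
n,l,a,c=cv2.connectedComponentsWithStats(m)
for i in range(1,n):
    if a[i,4]>80: print(a[i],c[i],onz('wrist',*c[i],.02,s))
cv2.imwrite('pics/w2b.png',cv2.resize(im[:,:,::-1],(800,600),interpolation=cv2.INTER_CUBIC))
E
```

```text
time_s: 2.45
position: [0.6113, 0.2101, 0.1005]
tcp_rot: [[0.942, 0.334, -0.001], [0.334, -0.942, -0.001], [-0.002, 0.001, -1.0]]
force: [-0.3, -0.6, -0.3]
opening: 0.701
t 2.45 p [0.6113 0.2101 0.1005] f [-0.2834 -0.6319 -0.3262] open 0.701
[249.0397 146.8155] [256.0138 235.706 ]
[ 397   27   92   72 5186] [443.1911  63.2273] [0.7884 0.0908 0.02  ]
[230 126  37  37 743] [248.0956 145.0323] [0.6506 0.2312 0.02  ]
```

View pics/w2b.png

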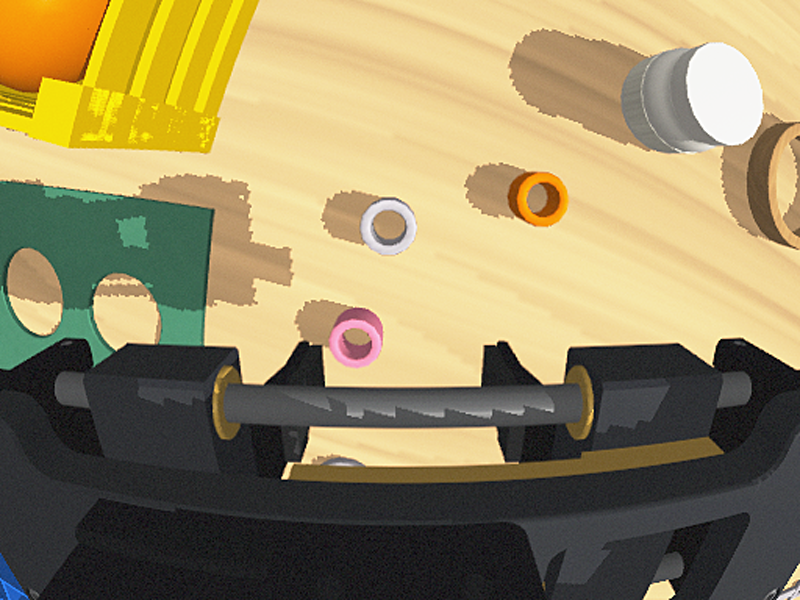

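The spacer's top ring is centred near (389,225) in the 800x600 view, with pink at (356,338) and orange at (540,198), both clear of the jaws.

Run:
```python
from h import *
s=st();print(to(.650,.2313,.009), onz('wrist',248.8,144.5,.024,s))
```

```text
t 2.5 p [0.6114 0.2099 0.1008] f [ 0.928  -0.1723  0.4656] open 0.699
[43.6 -7.3 91.7] [0.6518 0.2306 0.024 ]
```

```bash
python3 -m jog '[[[22,-3,10],[0,0,0],0.3],[[44,-7,35],[0,0,0],0.3],[[44,-7,65],[0,0,0],0.3],[[44,-7,85],[0,0,0],0.3],[[44,-7,91],[0,0,0],0.3],[[44,-7,91],[0,0,0],0.3],[[44,-7,91],[0,0,0],1],[[44,-7,91],[0,0,0],1],[[44,-7,91],[0,0,0],1],[[44,-7,91],[0,0,0],1],[[44,-7,91],[0,0,0],1],[[44,-7,91],[0,0,0],1]]'
python3 -m jog '[[[0,0,0],[0,0,0],1],[[0,0,-10],[0,0,0],1],[[0,0,-40],[0,0,0],1],[[0,0,-80],[0,0,0],1],[[0,0,-110],[0,0,0],1],[[0,0,-110],[0,0,0],1]]'
```

```text
time_s: 3.5
position: [0.6512, 0.234, 0.0105]
tcp_rot: [[0.942, 0.336, 0.001], [0.336, -0.942, 0.0], [0.001, 0.0, -1.0]]
force: [-0.8, -0.5, 4.3]
opening: 0.34
time_s: 4.0
position: [0.6556, 0.2352, 0.1278]
tcp_rot: [[0.942, 0.336, 0.014], [0.336, -0.942, 0.003], [0.014, 0.002, -1.0]]
force: [1.3, 0.8, -0.4]
opening: 0.331
```

```bash
python3 - <<'E'
from h import *
s=st();print(to(.4995,-.071,.145))
E
python3 -m jog '[[[-130,110,-18],[0,0,0],1],[[-251,237,-18],[0,0,0],1],[[-251,237,-18],[0,0,0],1],[[-251,237,-18],[0,0,0],1],[[-251,237,-18],[0,0,0],1],[[-251,237,-18],[0,0,0],1],[[-251,237,-18],[0,0,0],1],[[-251,237,-18],[0,0,0],1],[[-251,237,-18],[0,0,0],1],[[-251,237,-18],[0,0,0],1],[[-251,237,-18],[0,0,0],1],[[-251,237,-18],[0,0,0],1]]'
python3 - <<'E'
from h import *
s=st();im=cap('wrist','w3.png');print(to(.4995,-.071,.145))
im2=cv2.imread('pics/w3.png');cv2.imwrite('pics/w3b.png',cv2.resize(im2[110:260,170:340],None,fx=4,fy=4,interpolation=cv2.INTER_CUBIC))
E
```

```text
t 4.0 p [0.6556 0.2352 0.1278] f [ 1.3406  0.7858 -0.4044] open 0.331
[-249.8  235.9  -20.3]
time_s: 5.0
position: [0.4944, -0.0731, 0.1376]
tcp_rot: [[0.942, 0.336, 0.0], [0.336, -0.942, 0.0], [0.001, -0.0, -1.0]]
force: [0.8, 0.2, -0.1]
opening: 0.334
t 5.0 p [ 0.4944 -0.0731  0.1376] f [ 0.8241  0.2395 -0.1041] open 0.334
[ 5.3  0.1 -7.4]
```

View pics/w3b.png

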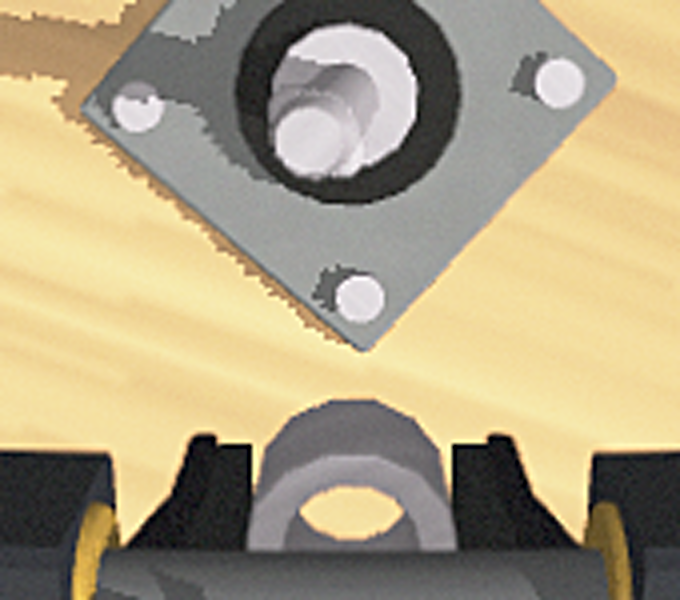

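Crop offset (170,110), 4x: tip flat centre at (309,140), disc centre (348,93), spacer bottom's front edge (351,400), spacer top's front edge (352,455).

Run:
```python
from h import *
s=bot.read_state();s=dict(s);s['position']=np.array([.4944,-.0731,.1376])
s['tcp_rot']=np.array([[.942,.336,0],[.336,-.942,0],[.001,0,-1.]])
R=s['tcp_rot'];p=s['position']
px=lambda u,v:(170+u/4,110+v/4)
f=lambda P:(R.T@(P-p))*1000
print('disc',onz('wrist',*px(348,93),.021,s),'tip',onz('wrist',*px(309,140),.0957,s), f(onz('wrist',*px(309,140),.0957,s)))
print('disc tool',f(onz('wrist',*px(348,93),.021,s)))
for zz,q in((10,(351,400)),(-14,(352,455))): print('spacer edge tool',f(onz('wrist',*px(*q),p[2]-zz/1000,s)))
for a,b in(((258,480),(445,480)),): print(f(onz('wrist',*px(*a),p[2],s)),f(onz('wrist',*px(*b),p[2],s)))
```

```text
disc [ 0.5427 -0.0564  0.021 ] tip [ 0.5382 -0.051   0.0957] [48.6276 -6.1543 41.9   ]
disc tool [ 51.0376   0.4627 116.6   ]
spacer edge tool [12.6866  1.0335 10.    ]
spacer edge tool [ 13.2475   1.1324 -14.    ]
[  3.6282 -12.6821   0.    ] [ 3.6307 14.8858  0.    ]
```

Run:
```python
from h import *
s=st();print(to(.5396,-.0493,.120))
```

```text
t 5.05 p [ 0.4944 -0.0727  0.1376] f [ 0.6888  0.2    -1.0355] open 0.335
[50.4 -6.8 17.6]
```

```bash
python3 -m jog '[[[25,-4,8],[0,0,0],1],[[45,-7,16],[0,0,0],1],[[50.5,-7,18],[0,0,0],1],[[50.5,-7,18],[0,0,0],1],[[50.5,-7,18],[0,0,0],1],[[50.5,-7,18],[0,0,0],1]]'
python3 - <<'E'
from h import *
s=st();print(to(.5396,-.0493,.120))
a=cap('scene','s4.png');b=cap('side','d4.png');c=cap('wrist','w4.png')
a,b,c=[cv2.imread('pics/'+n) for n in('s4.png','d4.png','w4.png')]
q=[cv2.resize(a[165:225,205:265],(400,400),interpolation=2),cv2.resize(b[165:225,258:318],(400,400),interpolation=2)]
cv2.imwrite('pics/c4.png',np.vstack([np.hstack(q),cv2.resize(c[170:240,210:350][:, :],(400,200),interpolation=2).repeat(1,0) if 0 else np.hstack([cv2.resize(c[180:240,195:315],(800,400)*1,interpolation=2)])])[:800:1])
i=cv2.imread('pics/c4.png');cv2.imwrite('pics/c4.png',cv2.resize(i,(600,600)))
E
```

```text
time_s: 5.55
position: [0.5382, -0.0496, 0.1195]
tcp_rot: [[0.941, 0.337, -0.001], [0.337, -0.941, 0.0], [-0.001, -0.001, -1.0]]
force: [-0.1, 0.1, -1.0]
opening: 0.333
t 5.55 p [ 0.5382 -0.0496  0.1195] f [-0.0999  0.0718 -0.9608] open 0.333
[ 1.4  0.2 -0.5]
```

View pics/c4.png

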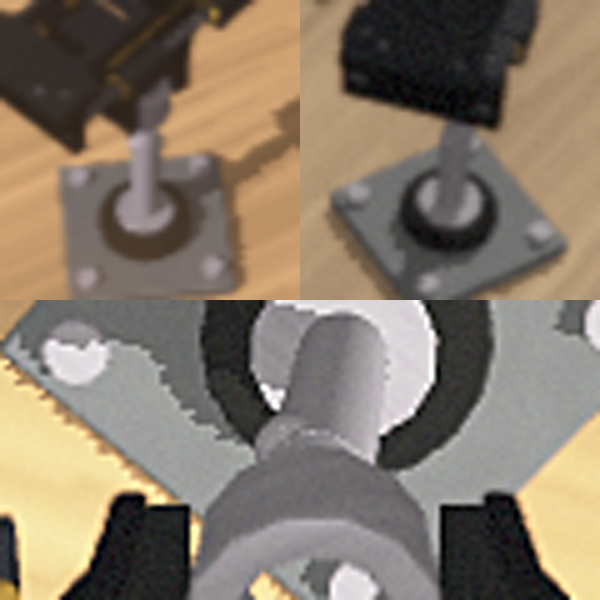

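The wrist crop shows the axle, about x 265–378, passing under the spacer centred near x 320, so they are aligned. I will descend slowly and watch the force.

```bash
python3 -m jog '[[[0.5,0,5],[0,0,0],1],[[1,0,10],[0,0,0],1],[[1,0,10],[0,0,0],1]]'
python3 -m jog '[[[0,0,2],[0,0,0],1],[[0,0,4],[0,0,0],1],[[0,0,4],[0,0,0],1]]'
python3 -m jog '[[[0,0,2],[0,0,0],1],[[0,0,4],[0,0,0],1],[[0,0,4],[0,0,0],1]]'
```

```text
time_s: 5.95
position: [0.5393, -0.0498, 0.1086]
tcp_rot: [[0.942, 0.336, -0.002], [0.336, -0.942, 0.001], [-0.002, -0.001, -1.0]]
force: [-0.5, -0.6, -0.3]
opening: 0.334
time_s: 6.2
position: [0.5398, -0.0498, 0.1051]
tcp_rot: [[0.942, 0.336, -0.001], [0.336, -0.942, 0.0], [-0.001, -0.0, -1.0]]
force: [-0.4, -0.1, -0.6]
opening: 0.334
time_s: 6.45
position: [0.5399, -0.0497, 0.1012]
tcp_rot: [[0.942, 0.336, -0.001], [0.336, -0.942, 0.0], [-0.0, -0.0, -1.0]]
force: [-0.6, -0.6, 0.1]
opening: 0.337
```

```bash
python3 -m jog '[[[0,0.3,2],[0,0,0],1],[[0.3,0.8,4],[0,0,0],1],[[0.3,0.8,4],[0,0,0],1]]'
python3 -m jog '[[[0.6,1.5,0],[0,0,0],1],[[1,3,0],[0,0,0],1],[[1,3,0],[0,0,0],1]]'
python3 -m jog '[[[0.5,1.5,0],[0,0,0],1],[[1,3,0],[0,0,0],1],[[1,3,0],[0,0,0],1]]'
```

```text
time_s: 6.7
position: [0.5406, -0.0505, 0.0972]
tcp_rot: [[0.942, 0.336, -0.0], [0.336, -0.942, 0.0], [-0.0, -0.0, -1.0]]
force: [0.1, -0.3, -0.9]
opening: 0.338
time_s: 6.95
position: [0.542, -0.0524, 0.0974]
tcp_rot: [[0.942, 0.336, -0.002], [0.336, -0.942, 0.001], [-0.001, -0.002, -1.0]]
force: [-1.8, 2.0, 0.8]
opening: 0.338
time_s: 7.2
position: [0.5448, -0.0555, 0.0976]
tcp_rot: [[0.942, 0.336, 0.0], [0.336, -0.942, 0.0], [0.0, 0.0, -1.0]]
force: [-1.0, 2.2, -0.3]
opening: 0.337
```

Sideways resistance of about 2.5 N shows the axle following. A slight overshoot sets it upright, then I back off and push past the catch.

```bash
python3 -m jog '[[[0.4,1,0],[0,0,0],1],[[0.4,1,0],[0,0,0],1],[[0,-0.2,0],[0,0,0],1],[[0,-0.2,2],[0,0,0],1],[[0,-0.2,2],[0,0,0],1]]'
python3 -m jog '[[[0,0,1.5],[0,0,0],1],[[0,0,3],[0,0,0],1],[[0,0,3],[0,0,0],1]]'
python3 -m jog '[[[0,0,1.5],[0,0,0],1],[[0,0,3],[0,0,0],1],[[0,0,3],[0,0,0],1]]'
python3 -m jog '[[[0,0,1.5],[0,0,0],1],[[0,0,3],[0,0,0],1],[[0,0,3],[0,0,0],1]]'
```

```text
time_s: 7.62
position: [0.5452, -0.0556, 0.0957]
tcp_rot: [[0.942, 0.336, 0.002], [0.336, -0.942, -0.001], [0.001, 0.001, -1.0]]
force: [0.2, 0.9, 0.3]
opening: 0.337
time_s: 7.87
position: [0.5444, -0.0552, 0.0923]
tcp_rot: [[0.942, 0.336, -0.0], [0.336, -0.942, -0.0], [-0.0, -0.0, -1.0]]
force: [-1.3, 1.7, -1.6]
opening: 0.336
time_s: 8.12
position: [0.5444, -0.0552, 0.0891]
tcp_rot: [[0.942, 0.336, -0.0], [0.336, -0.942, 0.0], [-0.0, -0.0, -1.0]]
force: [-0.6, 1.7, -1.2]
opening: 0.336
time_s: 8.37
position: [0.5444, -0.0552, 0.0862]
tcp_rot: [[0.942, 0.336, -0.0], [0.336, -0.942, 0.0], [-0.0, -0.0, -1.0]]
force: [-0.1, 0.9, -1.6]
opening: 0.334
```

```bash
python3 -m jog '[[[0,0,1.5],[0,0,0],1],[[0,0,3],[0,0,0],1]]'
python3 -m jog '[[[0,0,1.5],[0,0,0],1],[[0,0,3],[0,0,0],1]]'
python3 -m jog '[[[0,0,1.5],[0,0,0],1],[[0,0,3],[0,0,0],1],[[0,0,3],[0,0,0],1]]'
python3 - <<'E'
from h import *
a=cap('wrist','w5.png');b=cap('side','d5.png')
a,b=[cv2.imread('pics/'+n) for n in('w5.png','d5.png')]
cv2.imwrite('pics/c5.png',np.hstack([cv2.resize(a[150:250,205:315],(440,400),interpolation=2),cv2.resize(b[160:230,258:318],(343,400),interpolation=2)]))
E
```

```text
time_s: 8.53
position: [0.5445, -0.0552, 0.0836]
tcp_rot: [[0.942, 0.336, 0.0], [0.336, -0.942, -0.0], [0.0, 0.0, -1.0]]
force: [-1.0, 2.2, 2.8]
opening: 0.337
time_s: 8.7
position: [0.5445, -0.0552, 0.0805]
tcp_rot: [[0.942, 0.336, 0.0], [0.336, -0.942, -0.0], [0.0, 0.0, -1.0]]
force: [-1.3, 0.9, 2.9]
opening: 0.336
time_s: 8.95
position: [0.5444, -0.0552, 0.0771]
tcp_rot: [[0.942, 0.336, -0.0], [0.336, -0.942, 0.0], [-0.0, -0.0, -1.0]]
force: [0.1, 1.8, -2.3]
opening: 0.335
```

View pics/c5.png

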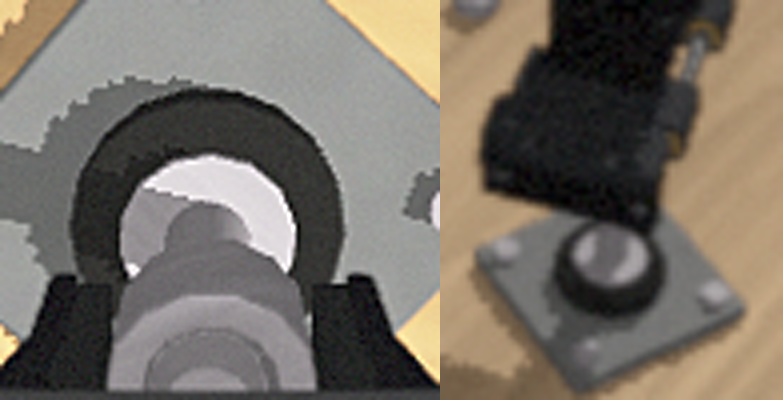

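The wrist view shows the axle inside the spacer's bore, upright and concentric with the disc. Continue down to the shoulder.

```bash
python3 -m jog '[[[0,0,3],[0,0,0],1],[[0,0,6],[0,0,0],1],[[0,0,9],[0,0,0],1],[[0,0,12],[0,0,0],1],[[0,0,12],[0,0,0],1]]'
python3 -m jog '[[[0,0,3],[0,0,0],1],[[0,0,6],[0,0,0],1],[[0,0,9],[0,0,0],1],[[0,0,12],[0,0,0],1],[[0,0,12],[0,0,0],1]]'
python3 -m jog '[[[0,0,3],[0,0,0],1],[[0,0,6],[0,0,0],1],[[0,0,9],[0,0,0],1],[[0,0,12],[0,0,0],1],[[0,0,12],[0,0,0],1]]'
python3 -m jog '[[[0,0,1.5],[0,0,0],1],[[0,0,3],[0,0,0],1],[[0,0,3],[0,0,0],1]]'
```

```text
time_s: 9.47
position: [0.5444, -0.0555, 0.0647]
tcp_rot: [[0.942, 0.336, -0.001], [0.336, -0.942, -0.0], [-0.001, -0.0, -1.0]]
force: [0.8, -0.2, -0.6]
opening: 0.337
time_s: 9.88
position: [0.5441, -0.0552, 0.0529]
tcp_rot: [[0.942, 0.336, -0.001], [0.336, -0.942, 0.0], [-0.001, -0.001, -1.0]]
force: [0.5, 0.8, -0.7]
opening: 0.332
time_s: 10.3
position: [0.5441, -0.0551, 0.0409]
tcp_rot: [[0.942, 0.336, -0.001], [0.336, -0.942, 0.0], [-0.001, -0.001, -1.0]]
force: [-0.1, -0.1, -0.2]
opening: 0.333
time_s: 10.55
position: [0.5444, -0.0552, 0.0383]
tcp_rot: [[0.942, 0.336, -0.0], [0.336, -0.942, 0.0], [-0.0, -0.0, -1.0]]
force: [-0.1, -0.3, -0.5]
opening: 0.336
```

```bash
python3 -m jog '[[[0,0,1],[0,0,0],1],[[0,0,2],[0,0,0],1],[[0,0,2],[0,0,0],1]]'
python3 -m jog '[[[0,0,1],[0,0,0],1],[[0,0,1],[0,0,0],1]]'
python3 -m jog '[[[0,0,1],[0,0,0],1],[[0,0,1],[0,0,0],1]]'
```

```text
time_s: 10.8
position: [0.5447, -0.0552, 0.0366]
tcp_rot: [[0.942, 0.336, 0.0], [0.336, -0.942, -0.0], [0.0, 0.0, -1.0]]
force: [0.5, -0.7, -1.4]
opening: 0.338
time_s: 10.97
position: [0.5447, -0.0552, 0.0359]
tcp_rot: [[0.942, 0.336, 0.0], [0.336, -0.942, -0.0], [0.0, 0.0, -1.0]]
force: [-0.1, 0.1, 3.3]
opening: 0.336
time_s: 11.13
position: [0.5447, -0.0552, 0.035]
tcp_rot: [[0.942, 0.336, 0.001], [0.336, -0.942, -0.0], [0.001, 0.0, -1.0]]
force: [0.8, 0.8, 6.8]
opening: 0.337
```

Contact came at the expected height, and the spring gives at 3.3 to 6.8 N, so the spacer is home. Release and go for the washer.

```bash
python3 -m jog '[[[0,0,0],[0,0,0],0.35],[[0,0,0],[0,0,0],0.3],[[0,0,0],[0,0,0],0.3],[[0,0,-15],[0,0,0],0.3],[[0,0,-50],[0,0,0],0.3],[[0,0,-90],[0,0,0],0.3],[[0,0,-120],[0,0,0],0.3]]'
python3 -c "
from h import *
st();print(to(.434,.19,.155),to(.434,.19,.1))"
```

```text
time_s: 11.72
position: [0.5447, -0.0553, 0.1563]
tcp_rot: [[0.942, 0.336, 0.001], [0.336, -0.942, -0.0], [0.0, 0.0, -1.0]]
force: [0.3, -0.7, -0.1]
opening: 0.688
t 11.72 p [ 0.5447 -0.0553  0.1563] f [ 0.3114 -0.6732 -0.1333] open 0.688
[ -21.8 -268.2    1.2] [ -21.8 -268.3   56.2]
```

```bash
python3 -m jog '[[[-3,-40,0],[0,0,0],0.3],[[-7,-80,0],[0,0,0],0.3],[[-22,-268,56],[0,0,0],0.3],[[-22,-268,56],[0,0,0],0.3],[[-22,-268,56],[0,0,0],0.3],[[-22,-268,56],[0,0,0],0.3],[[-22,-268,56],[0,0,0],0.3],[[-22,-268,56],[0,0,0],0.3],[[-22,-268,56],[0,0,0],0.3],[[-22,-268,56],[0,0,0],0.3],[[-22,-268,56],[0,0,0],0.3]]'
python3 - <<'E'
from h import *
s=st();im=cap('wrist','w6.png')
print(proj('wrist',(.4715,.2056,.008),s))
hsv=cv2.cvtColor(im,cv2.COLOR_RGB2HSV)
m=((hsv[...,1]<60)&(hsv[...,2]>60)).astype(np.uint8);m[215:]=0
n,l,a,c=cv2.connectedComponentsWithStats(m)
for i in range(1,n):
    if a[i,4]>80:
        u,v=a[i][0]+(a[i][2]-1)/2,a[i][1]+(a[i][3]-1)/2
        w=onz('wrist',u,v,.006,s);print(a[i],c[i],w,to(w[0],w[1],.003))
E
```

```text
time_s: 12.63
position: [0.435, 0.189, 0.0989]
tcp_rot: [[0.942, 0.335, 0.002], [0.335, -0.942, 0.0], [0.002, 0.0, -1.0]]
force: [-0.0, 0.2, 0.4]
opening: 0.699
t 12.63 p [0.435  0.189  0.0989] f [-0.0196  0.1549  0.3635] open 0.699
[252.3229 148.716 ]
[ 449  117   63   98 3316] [485.5516 170.4997] [ 0.544  -0.0272  0.006 ] [ 30.3 239.9  96.1]
[ 230  124   51   50 1630] [255.0982 148.2153] [0.4722 0.2034 0.006 ] [39.7 -1.4 96. ]
[ 16 135  46  80 454] [ 37.7225 175.7313] [0.3757 0.4163 0.006 ] [  19.9 -234.3   95.9]
```

```bash
python3 -m jog '[[[20,-1,15],[0,0,0],0.3],[[39,-2,45],[0,0,0],0.3],[[39,-2,80],[0,0,0],0.3],[[39,-2,93],[0,0,0],0.3],[[39,-2,96],[0,0,0],0.3],[[39,-2,96],[0,0,0],0.3],[[39,-2,96],[0,0,0],1],[[39,-2,96],[0,0,0],1],[[39,-2,96],[0,0,0],1],[[39,-2,96],[0,0,0],1],[[39,-2,96],[0,0,0],1]]'
python3 -m jog '[[[0,0,-10],[0,0,0],1],[[0,0,-40],[0,0,0],1],[[0,0,-80],[0,0,0],1],[[0,0,-120],[0,0,0],1],[[0,0,-140],[0,0,0],1],[[0,0,-140],[0,0,0],1],[[0,0,-140],[0,0,0],1]]'
python3 -c "
from h import *
st();print(to(.5025,-.070,.143))"
```

```text
time_s: 13.6
position: [0.4705, 0.2048, 0.0036]
tcp_rot: [[0.942, 0.336, 0.002], [0.336, -0.942, 0.0], [0.002, 0.0, -1.0]]
force: [0.7, -0.8, 5.4]
opening: 0.481
time_s: 14.18
position: [0.4702, 0.2051, 0.1443]
tcp_rot: [[0.942, 0.336, 0.003], [0.336, -0.942, 0.001], [0.003, 0.0, -1.0]]
force: [-0.8, -0.6, -0.7]
opening: 0.477
t 14.18 p [0.4702 0.2051 0.1443] f [-0.8461 -0.5922 -0.6812] open 0.477
[-62.1 269.9   1.2]
```

```bash
python3 -m jog '[[[-62,270,0],[0,0,0],1],[[-62,270,0],[0,0,0],1],[[-62,270,0],[0,0,0],1],[[-62,270,0],[0,0,0],1],[[-62,270,0],[0,0,0],1],[[-62,270,0],[0,0,0],1],[[-62,270,0],[0,0,0],1],[[-62,270,0],[0,0,0],1],[[-62,270,0],[0,0,0],1]]'
python3 - <<'E'
from h import *
s=st();np.save('s7.npy',np.vstack([s['position'],s['tcp_rot']]));im=cap('wrist','w7.png')
im2=cv2.imread('pics/w7.png');cv2.imwrite('pics/w7b.png',cv2.resize(im2[110:260,170:340],None,fx=4,fy=4,interpolation=cv2.INTER_CUBIC))
E
```

```text
time_s: 14.93
position: [0.5009, -0.0714, 0.1408]
tcp_rot: [[0.943, 0.333, -0.004], [0.333, -0.943, 0.002], [-0.003, -0.003, -1.0]]
force: [0.5, 1.1, -0.0]
opening: 0.481
t 14.93 p [ 0.5009 -0.0714  0.1408] f [ 0.4755  1.0799 -0.0423] open 0.481
```

View pics/w7b.png

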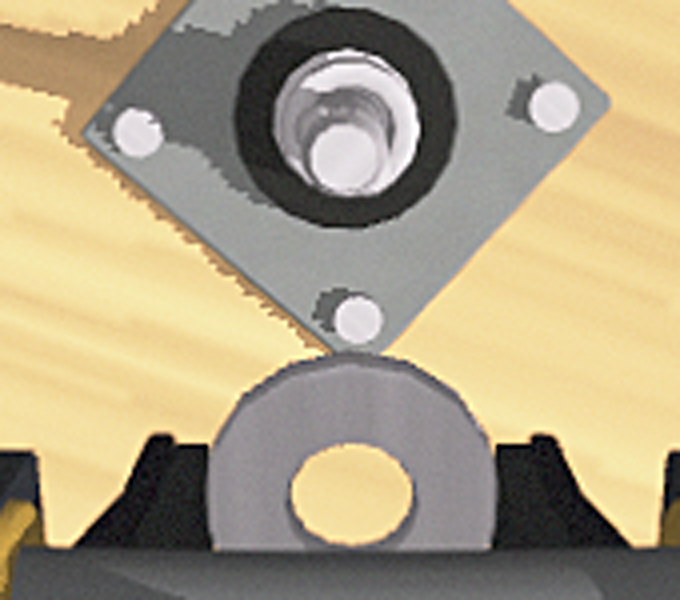

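The washer is level in the jaws with its bore centre at crop (352,493). The tip flat is at (346,157), and the axle is nearly upright with the spacer on it.

```bash
cat > rel.py <<'E'
from h import *
import sys
def rel(f,tip,bore,ztop,zt=.096,off=(170,110),k=4):
    A=np.load(f);s=dict(position=A[0],tcp_rot=A[1:]);R,p=A[1:],A[0]
    g=lambda q,z:R.T@(onz('wrist',off[0]+q[0]/k,off[1]+q[1]/k,z,s)-p)*1000
    a=g(tip,zt);b=g(bore,p[2]+ztop);print('tip tool',a,'bore tool',b,'delta',a-b,'target tcp',p+R@(a-b)/1000, 'tip',p+R@a/1000)
    t=p+R@(a-b)/1000;print('from now',to(t[0],t[1],.110)); st()
E
python3 -c "
from rel import *
rel('s7.npy',(346,157),(352,493),.0044)"
```

```text
tip tool [45.3453  0.1925 44.6792] bore tool [ 3.52    1.166  -4.4139] delta [41.8253 -0.9735 49.0931] target tcp [ 0.5398 -0.0565  0.0916] tip [ 0.5436 -0.0564  0.096 ]
from now [41.7  0.5 30.8]
t 14.98 p [ 0.5005 -0.07    0.1409] f [-0.4058  0.2525 -0.7458] open 0.481
```

```bash
python3 -m jog '[[[20,0,12],[0,0,0],1],[[38,0.4,26],[0,0,0],1],[[41.7,0.5,34],[0,0,0],1],[[41.7,0.5,34],[0,0,0],1],[[41.7,0.5,34],[0,0,0],1]]'
python3 -m jog '[[[0,0,2],[0,0,0],1],[[0,0,4],[0,0,0],1],[[0,0,4],[0,0,0],1]]'
python3 -m jog '[[[0,0,1],[0,0,0],1],[[0,0,2],[0,0,0],1],[[0,0,2],[0,0,0],1]]'
python3 -m jog '[[[0,0,1],[0,0,0],1],[[0,0,2],[0,0,0],1],[[0,0,2],[0,0,0],1]]'
```

```text
time_s: 15.4
position: [0.5397, -0.0551, 0.1075]
tcp_rot: [[0.941, 0.338, -0.004], [0.338, -0.941, 0.001], [-0.004, -0.003, -1.0]]
force: [0.3, -0.3, -1.0]
opening: 0.481
time_s: 15.65
position: [0.5409, -0.0567, 0.1047]
tcp_rot: [[0.942, 0.336, -0.001], [0.336, -0.942, 0.0], [-0.0, -0.0, -1.0]]
force: [0.1, -0.6, -0.2]
opening: 0.484
time_s: 15.9
position: [0.5414, -0.057, 0.1026]
tcp_rot: [[0.942, 0.336, 0.0], [0.336, -0.942, -0.0], [0.0, 0.0, -1.0]]
force: [0.1, 0.3, -0.2]
opening: 0.48
time_s: 16.15
position: [0.5414, -0.0568, 0.1004]
tcp_rot: [[0.942, 0.336, -0.0], [0.336, -0.942, 0.0], [-0.0, -0.0, -1.0]]
force: [-0.5, 0.3, -0.2]
opening: 0.477
```

```bash
python3 -m jog '[[[-0.5,0,0],[0,0,0],1],[[-1,0,1],[0,0,0],1],[[-1,0,2],[0,0,0],1]]'
python3 -m jog '[[[0,0,1],[0,0,0],1],[[0,0,2],[0,0,0],1]]'
python3 -m jog '[[[0,0,1],[0,0,0],1],[[0,0,2],[0,0,0],1]]'
python3 -m jog '[[[0,0,1],[0,0,0],1],[[0,0,2],[0,0,0],1]]'
```

```text
time_s: 16.4
position: [0.5405, -0.0572, 0.0985]
tcp_rot: [[0.942, 0.336, -0.0], [0.336, -0.942, -0.0], [-0.0, 0.0, -1.0]]
force: [0.1, -0.1, -0.4]
opening: 0.483
time_s: 16.57
position: [0.5406, -0.0572, 0.0964]
tcp_rot: [[0.942, 0.336, -0.0], [0.336, -0.942, 0.0], [-0.0, -0.0, -1.0]]
force: [0.3, -0.4, -0.3]
opening: 0.479
time_s: 16.73
position: [0.5406, -0.0571, 0.0944]
tcp_rot: [[0.942, 0.336, -0.0], [0.336, -0.942, 0.0], [-0.0, -0.0, -1.0]]
force: [-0.1, -0.8, -0.0]
opening: 0.481
time_s: 16.9
position: [0.5408, -0.0571, 0.0925]
tcp_rot: [[0.942, 0.336, 0.0], [0.336, -0.942, 0.0], [0.0, 0.0, -1.0]]
force: [-0.3, 0.5, 0.1]
opening: 0.482
```

Threaded about 7 mm with no contact. On to the catch in small steps, then down.

```bash
python3 -m jog '[[[0,0,1],[0,0,0],1],[[0,0,2],[0,0,0],1],[[0,0,3],[0,0,0],1]]'
python3 -m jog '[[[0,0,1],[0,0,0],1],[[0,0,2],[0,0,0],1]]'
python3 -m jog '[[[0,0,1],[0,0,0],1],[[0,0,2],[0,0,0],1]]'
python3 -m jog '[[[0,0,1],[0,0,0],1],[[0,0,2],[0,0,0],1]]'
python3 -m jog '[[[0,0,1],[0,0,0],1],[[0,0,2],[0,0,0],1]]'
python3 -m jog '[[[0,0,1],[0,0,0],1],[[0,0,2],[0,0,0],1]]' | grep -v rot
```

```text
time_s: 17.15
position: [0.5411, -0.057, 0.0898]
tcp_rot: [[0.942, 0.336, 0.001], [0.336, -0.942, 0.0], [0.001, 0.0, -1.0]]
force: [1.0, 2.5, 4.0]
opening: 0.48
time_s: 17.32
position: [0.5413, -0.0569, 0.0883]
tcp_rot: [[0.942, 0.336, 0.002], [0.336, -0.942, 0.0], [0.002, 0.0, -1.0]]
force: [0.0, 2.1, 6.4]
opening: 0.483
time_s: 17.48
position: [0.5412, -0.057, 0.0861]
tcp_rot: [[0.942, 0.336, 0.002], [0.336, -0.942, -0.0], [0.001, 0.001, -1.0]]
force: [0.1, 3.1, 2.9]
opening: 0.485
time_s: 17.65
position: [0.541, -0.0571, 0.0836]
tcp_rot: [[0.942, 0.336, 0.001], [0.336, -0.942, -0.0], [0.001, 0.0, -1.0]]
force: [1.0, 1.5, 3.2]
opening: 0.48
time_s: 17.82
position: [0.5407, -0.0571, 0.0814]
tcp_rot: [[0.942, 0.336, 0.0], [0.336, -0.942, -0.0], [0.0, 0.0, -1.0]]
force: [0.8, 1.2, 1.9]
opening: 0.485
time_s: 17.98
position: [0.5406, -0.0571, 0.0793]
force: [1.5, 2.3, 2.4]
opening: 0.479
```

```bash
python3 -m jog '[[[0.3,-0.8,2],[0,0,0],1],[[0.3,-0.8,4],[0,0,0],1],[[0.3,-0.8,7],[0,0,0],1],[[0.3,-0.8,10],[0,0,0],1],[[0.3,-0.8,10],[0,0,0],1]]' |grep -v rot
python3 -m jog '[[[0,0,3],[0,0,0],1],[[0,0,6],[0,0,0],1],[[0,0,9],[0,0,0],1],[[0,0,11],[0,0,0],1],[[0,0,12],[0,0,0],1],[[0,0,12],[0,0,0],1]]' |grep -v rot
python3 -m jog '[[[0,0,1],[0,0,0],1],[[0,0,2],[0,0,0],1],[[0,0,2],[0,0,0],1]]' |grep -v rot
```

```text
time_s: 18.4
position: [0.5401, -0.0564, 0.0686]
force: [0.1, 0.3, -0.6]
opening: 0.486
time_s: 18.9
position: [0.5404, -0.0562, 0.0572]
force: [-0.1, -0.5, -0.7]
opening: 0.484
time_s: 19.15
position: [0.5406, -0.0563, 0.0555]
force: [-0.9, 0.3, -0.3]
opening: 0.479
```

```bash
python3 -m jog '[[[0,0,1],[0,0,0],1],[[0,0,1],[0,0,0],1]]' |grep -v rot
python3 -m jog '[[[0,0,1],[0,0,0],1],[[0,0,1],[0,0,0],1]]' |grep -v rot
python3 -m jog '[[[0,0,1],[0,0,0],1],[[0,0,1],[0,0,0],1]]' |grep -v rot
```

```text
time_s: 19.32
position: [0.5406, -0.0563, 0.0545]
force: [0.5, -0.1, -0.5]
opening: 0.479
time_s: 19.48
position: [0.5408, -0.0563, 0.0537]
force: [-0.4, -0.0, 1.9]
opening: 0.483
time_s: 19.65
position: [0.5408, -0.0563, 0.0528]
force: [-1.0, 0.6, 4.3]
opening: 0.477
```

Contact at the predicted height (TCP 0.0537). One more millimetre to seat it, then release and fetch the bushing.

```bash
python3 -m jog '[[[0,0,0.7],[0,0,0],1],[[0,0,0.7],[0,0,0],1]]' |grep -v rot
python3 -m jog '[[[0,0,0],[0,0,0],0.35],[[0,0,0],[0,0,0],0.3],[[0,0,0],[0,0,0],0.3],[[0,0,-15],[0,0,0],0.3],[[0,0,-50],[0,0,0],0.3],[[0,0,-90],[0,0,0],0.3],[[0,0,-105],[0,0,0],0.3]]'|grep -v rot
python3 -c "
from h import *
st();print(to(.4325,-.236,.155),to(.4325,-.236,.1))"
```

```text
time_s: 19.82
position: [0.5408, -0.0562, 0.0522]
force: [-1.6, 0.7, 6.7]
opening: 0.485
time_s: 20.4
position: [0.5429, -0.0569, 0.1607]
force: [1.1, -0.9, 0.0]
opening: 0.692
t 20.4 p [ 0.5429 -0.0569  0.1607] f [ 1.1193 -0.942   0.0491] open 0.692
[-164.2  131.5    5.4] [-164.5  131.3   60.4]
```

```bash
python3 -m jog '[[[-32,26,0],[0,0,0],0.3],[[-64,52,0],[0,0,0],0.3],[[-164,131,60],[0,0,0],0.3],[[-164,131,60],[0,0,0],0.3],[[-164,131,60],[0,0,0],0.3],[[-164,131,60],[0,0,0],0.3],[[-164,131,60],[0,0,0],0.3],[[-164,131,60],[0,0,0],0.3],[[-164,131,60],[0,0,0],0.3]]'|grep -v rot
python3 - <<'E'
from h import *
s=st();im=cap('wrist','w8.png')
hsv=cv2.cvtColor(im,cv2.COLOR_RGB2HSV)
m=((hsv[...,1]<60)&(hsv[...,2]>60)).astype(np.uint8);m[215:]=0
n,l,a,c=cv2.connectedComponentsWithStats(m)
for i in range(1,n):
    if a[i,4]>80:
        u,v=a[i][0]+(a[i][2]-1)/2,a[i][1]+(a[i][3]-1)/2
        w=onz('wrist',u,v,.006,s);print(a[i],c[i],w,to(w[0],w[1],.012))
i2=cv2.imread('pics/w8.png');cv2.imwrite('pics/w8b.png',cv2.resize(i2[90:240,170:340],None,fx=4,fy=4,interpolation=2))
E
```

```text
time_s: 21.15
position: [0.4306, -0.2344, 0.097]
force: [0.0, -0.6, 0.5]
opening: 0.701
t 21.15 p [ 0.4306 -0.2344  0.097 ] f [ 0.0229 -0.6084  0.5064] open 0.701
[  57    0  127   88 5860] [114.9085  33.1055] [ 0.5212 -0.0715  0.006 ] [ 139.8 -122.7   85.2]
[ 239  123   47   46 1313] [261.8165 145.3816] [ 0.4723 -0.2245  0.006 ] [42.2  4.9 85.2]
```

View pics/w8b.png

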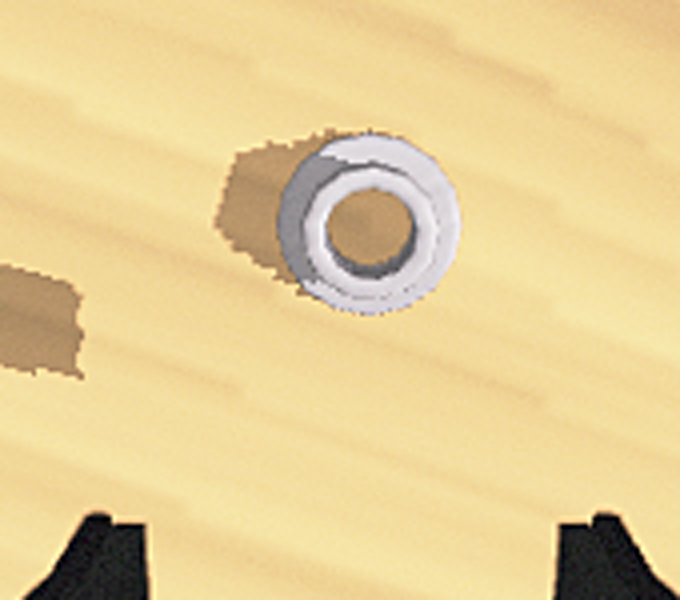

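The bushing stands flange down, its flange centred at crop (369,222). I grip the collar just above the flange.

```bash
python3 -m jog '[[[20,2,10],[0,0,0],0.3],[[42,4,40],[0,0,0],0.3],[[42,4,72],[0,0,0],0.3],[[42,4,84],[0,0,0],0.3],[[42,4,88],[0,0,0],0.3],[[42,4,88],[0,0,0],0.3],[[42,4,88],[0,0,0],1],[[42,4,88],[0,0,0],1],[[42,4,88],[0,0,0],1],[[42,4,88],[0,0,0],1],[[42,4,88],[0,0,0],1],[[42,4,88],[0,0,0],1]]'|grep -v rot
python3 -m jog '[[[0,0,-10],[0,0,0],1],[[0,0,-40],[0,0,0],1],[[0,0,-80],[0,0,0],1],[[0,0,-120],[0,0,0],1],[[0,0,-140],[0,0,0],1],[[0,0,-140],[0,0,0],1],[[0,0,-140],[0,0,0],1]]'|grep -v rot
python3 -c "
from h import *
st();print(to(.4995,-.072,.148))"
```

```text
time_s: 22.2
position: [0.4712, -0.2247, 0.0094]
force: [0.5, 1.5, 0.5]
opening: 0.334
time_s: 22.78
position: [0.4717, -0.2249, 0.1507]
force: [-0.4, 1.4, -0.9]
opening: 0.304
t 22.78 p [ 0.4717 -0.2249  0.1507] f [-0.406   1.43   -0.9206] open 0.304
[  77.6 -134.6    2.5]
```

```bash
python3 -m jog '[[[25,-45,0],[0,0,0],1],[[51,-90,0],[0,0,0],1],[[70,-122,0],[0,0,0],1],[[77,-135,0],[0,0,0],1],[[77,-135,0],[0,0,0],1],[[77,-135,0],[0,0,0],1],[[77,-135,0],[0,0,0],1],[[77,-135,0],[0,0,0],1],[[77,-135,0],[0,0,0],1]]'|grep -v rot
python3 - <<'E'
from h import *
s=st();np.save('s9.npy',np.vstack([s['position'],s['tcp_rot']]));im=cap('wrist','w9.png')
im2=cv2.imread('pics/w9.png');cv2.imwrite('pics/w9b.png',cv2.resize(im2[110:260,170:340],None,fx=4,fy=4,interpolation=cv2.INTER_CUBIC))
E
```

```text
time_s: 23.53
position: [0.498, -0.0726, 0.1484]
force: [1.2, 0.0, -0.2]
opening: 0.308
t 23.53 p [ 0.498  -0.0726  0.1484] f [ 1.1694  0.0123 -0.2362] open 0.308
```

View pics/w9b.png

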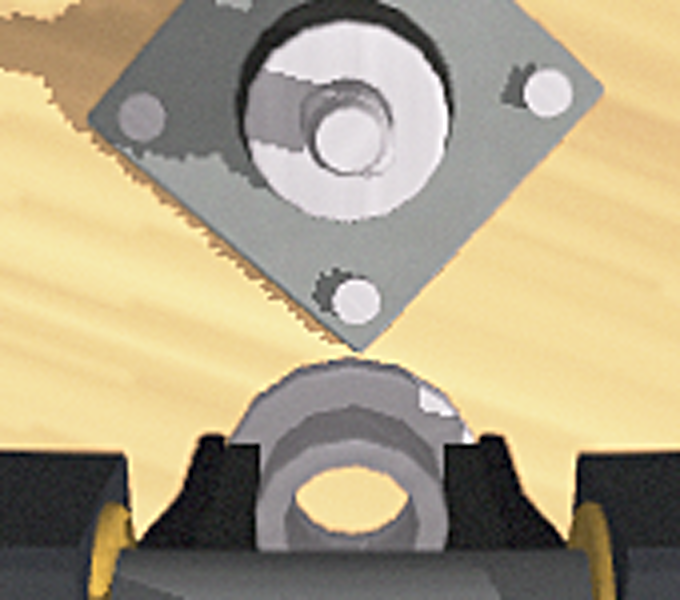

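The washer lies flat on the spacer. The tip is at crop (348,140); the bushing's flange front edge is at (350,358), its collar front edge (352,438) and its bore front edge (352,466).

```bash
python3 -c "
from rel import *
A=np.load('s9.npy');s=dict(position=A[0],tcp_rot=A[1:]);R,p=A[1:],A[0]
g=lambda q,z:R.T@(onz('wrist',170+q[0]/4,110+q[1]/4,z,s)-p)*1000
for q,zt,r in(((350,358),3.4,20),((352,438),-10.6,14),((352,466),-10.6,9.25)):
    a=g(q,p[2]-zt/1000);print(a-[r,0,0])
a=g((348,140),.096);print('tip',a,p+R@a/1000);st()
for x in(-3,-2,-1,0):
    t=p+R@(a-[x,1.2,0])/1000;print(x,t,to(t[0],t[1],.115))
"
```

```text
[1.4365 0.873  3.3862]
[  0.373    1.139  -10.6094]
[  1.0114   1.1432 -10.6068]
tip [47.4468  0.5305 52.4045] [ 0.5429 -0.0573  0.096 ]
t 23.58 p [ 0.4981 -0.0726  0.1485] f [ 0.1691 -0.7177 -0.7238] open 0.31
-3 [ 0.5453 -0.0551  0.096 ] [50.4 -0.7 33.5]
-2 [ 0.5444 -0.0555  0.096 ] [49.4 -0.7 33.5]
-1 [ 0.5434 -0.0558  0.096 ] [48.4 -0.7 33.5]
0 [ 0.5425 -0.0562  0.096 ] [47.4 -0.7 33.5]
```

```bash
python3 -m jog '[[[20,0,12],[0,0,0],1],[[40,-0.4,26],[0,0,0],1],[[46.5,-0.6,37],[0,0,0],1],[[46.5,-0.6,39],[0,0,0],1],[[46.5,-0.6,39],[0,0,0],1],[[46.5,-0.6,39],[0,0,0],1]]' |grep -v rot
python3 -m jog '[[[0,0,1],[0,0,0],1],[[0,0,2],[0,0,0],1],[[0,0,3],[0,0,0],1]]'|grep -v rot
python3 -m jog '[[[0,0,1],[0,0,0],1],[[0,0,2],[0,0,0],1]]'|grep -v rot
python3 -m jog '[[[0,0,1],[0,0,0],1],[[0,0,2],[0,0,0],1]]'|grep -v rot
```

```text
time_s: 24.08
position: [0.5405, -0.0555, 0.1097]
force: [-0.3, -0.4, 0.1]
opening: 0.31
time_s: 24.33
position: [0.5417, -0.0555, 0.1074]
force: [0.3, 0.8, -0.5]
opening: 0.307
time_s: 24.5
position: [0.5418, -0.0553, 0.1051]
force: [-0.1, 0.7, -1.0]
opening: 0.304
time_s: 24.67
position: [0.5418, -0.0552, 0.1028]
force: [-0.4, -0.1, -0.4]
opening: 0.309
```

```bash
python3 -m jog '[[[-0.3,0.8,1],[0,0,0],1],[[-0.3,0.8,2],[0,0,0],1]]'|grep -v rot
python3 -m jog '[[[0,0,1],[0,0,0],1],[[0,0,2],[0,0,0],1]]'|grep -v rot
python3 -m jog '[[[0,0,1],[0,0,0],1],[[0,0,2],[0,0,0],1]]'|grep -v rot
python3 -m jog '[[[0,0,1],[0,0,0],1],[[0,0,2],[0,0,0],1]]'|grep -v rot
python3 -m jog '[[[0,0,1],[0,0,0],1],[[0,0,2],[0,0,0],1]]'|grep -v rot
```

```text
time_s: 24.83
position: [0.5419, -0.0562, 0.1007]
force: [0.3, 0.2, -0.4]
opening: 0.309
time_s: 25.0
position: [0.5418, -0.0561, 0.0987]
force: [-0.8, 0.7, -1.0]
opening: 0.308
time_s: 25.17
position: [0.5418, -0.056, 0.0967]
force: [0.2, 0.7, -0.7]
opening: 0.31
time_s: 25.33
position: [0.5419, -0.0561, 0.0948]
force: [0.0, -0.2, 1.6]
opening: 0.305
time_s: 25.5
position: [0.5423, -0.0562, 0.0935]
force: [-1.1, 1.5, 5.5]
opening: 0.309
```

```bash
python3 -m jog '[[[0,0,1],[0,0,0],1],[[0,0,2],[0,0,0],1]]'|grep -v rot
python3 -m jog '[[[0,0,1],[0,0,0],1],[[0,0,2],[0,0,0],1]]'|grep -v rot
python3 -m jog '[[[0,0,1],[0,0,0],1],[[0,0,2],[0,0,0],1]]'|grep -v rot
python3 -m jog '[[[0,0,1],[0,0,0],1],[[0,0,2],[0,0,0],1],[[0,0,3],[0,0,0],1]]'|grep -v rot
python3 -m jog '[[[0,0,2],[0,0,0],1],[[0,0,4],[0,0,0],1],[[0,0,5],[0,0,0],1]]'|grep -v rot
```

```text
time_s: 25.67
position: [0.5424, -0.0562, 0.0914]
force: [-0.1, -0.4, 3.6]
opening: 0.309
time_s: 25.83
position: [0.5422, -0.0562, 0.0891]
force: [0.0, -1.3, 3.3]
opening: 0.309
time_s: 26.0
position: [0.5421, -0.0562, 0.0868]
force: [-0.6, -0.5, 2.1]
opening: 0.309
time_s: 26.25
position: [0.542, -0.0561, 0.0837]
force: [0.2, -0.7, 2.0]
opening: 0.308
time_s: 26.5
position: [0.5419, -0.0561, 0.0786]
force: [0.7, -0.5, 3.4]
opening: 0.307
```

```bash
python3 -m jog '[[[0,0,2],[0,0,0],1],[[0,0,4],[0,0,0],1],[[0,0,6],[0,0,0],1],[[0,0,8],[0,0,0],1],[[0,0,9],[0,0,0],1],[[0,0,9],[0,0,0],1]]'|grep -v rot
python3 -m jog '[[[0,0,1],[0,0,0],1],[[0,0,1],[0,0,0],1]]' |grep -v rot
python3 -m jog '[[[0,0,1],[0,0,0],1],[[0,0,1],[0,0,0],1]]' |grep -v rot
python3 -m jog '[[[0,0,1],[0,0,0],1],[[0,0,1],[0,0,0],1]]' |grep -v rot
```

```text
time_s: 27.0
position: [0.5409, -0.0557, 0.069]
force: [-0.3, 0.1, -1.3]
opening: 0.31
time_s: 27.17
position: [0.5413, -0.0558, 0.0684]
force: [-0.1, 0.5, -0.4]
opening: 0.309
time_s: 27.33
position: [0.5416, -0.056, 0.0677]
force: [-0.1, 0.0, -0.6]
opening: 0.306
time_s: 27.5
position: [0.5417, -0.0559, 0.067]
force: [-1.2, 0.9, 2.6]
opening: 0.312
```

```bash
python3 -m jog '[[[0,0,1],[0,0,0],1],[[0,0,1.5],[0,0,0],1],[[0,0,1.5],[0,0,0],1]]' |grep -v rot
python3 -m jog '[[[0,0,0],[0,0,0],0.4],[[0,0,0],[0,0,0],0.3],[[0,0,0],[0,0,0],0.3],[[0,0,-15],[0,0,0],0.3],[[0,0,-45],[0,0,0],0.3],[[-20,0,-80],[0,0,0],0.3],[[-45,0,-80],[0,0,0],0.3],[[-45,0,-80],[0,0,0],0.3],[[-45,0,-80],[0,0,0],0.3],[[-45,0,-80],[0,0,0],0.3]]'|grep -v rot
python3 - <<'E'
from h import *
s=st();np.save('s10.npy',np.vstack([s['position'],s['tcp_rot']]));cap('wrist','w10.png');cap('side','d10.png');cap('scene','s10.png')
a,b,c=[cv2.imread('pics/'+n) for n in('w10.png','d10.png','s10.png')]
cv2.imwrite('pics/c10.png',np.hstack([cv2.resize(a[100:190,210:300],(400,400),interpolation=2),np.vstack([cv2.resize(q,(300,200),interpolation=2) for q in(b[170:220,253:328],c[170:220,197:272])]).repeat(1,0)]))
E
```

```text
time_s: 27.75
position: [0.5418, -0.0559, 0.0658]
force: [-0.8, 0.7, 5.7]
opening: 0.307
time_s: 28.58
position: [0.4998, -0.0713, 0.1451]
force: [0.4, 0.1, 0.5]
opening: 0.699
t 28.58 p [ 0.4998 -0.0713  0.1451] f [0.37   0.1337 0.4569] open 0.699
```

The picture limit is reached, so I check seating by touch. With the fingers partly shut (about 22 mm, straddling the axle), I lower them onto the collar. Its top should be met at z ≈ 0.078 if all three parts are home.

```bash
python3 -m jog '[[[25,0,0],[0,0,0],0.747],[[45,0,0],[0,0,0],0.747],[[45,0,20],[0,0,0],0.747],[[45,0,35],[0,0,0],0.747],[[45,0,35],[0,0,0],0.747],[[45,0,35],[0,0,0],0.747],[[45,0,35],[0,0,0],0.747]]'|grep -v rot
python3 - <<'E'
from h import *
st();print(to(.5418,-.0559,.083))
im=cv2.imread('pics/w10.png');g=cv2.cvtColor(im,cv2.COLOR_BGR2HSV)
A=np.load('s10.npy');s=dict(position=A[0],tcp_rot=A[1:])
print('expect collar top px',proj('wrist',(.5427,-.0564,.078),s),'tip',proj('wrist',(.5427,-.0564,.096),s))
E
```

```text
time_s: 29.32
position: [0.5422, -0.056, 0.1104]
force: [0.1, 1.0, -0.1]
opening: 0.286
t 29.32 p [ 0.5422 -0.056   0.1104] f [ 0.102   1.0454 -0.0981] open 0.286
[-0.3 -0.2 27.4]
expect collar top px [256.7567 145.526 ] tip [256.7146 148.4421]
```

```bash
python3 -m jog '[[[0,0,4],[0,0,0],0.747],[[0,0,8],[0,0,0],0.747],[[0,0,8],[0,0,0],0.747]]'|grep -v rot
python3 -m jog '[[[0,0,6],[0,0,0],0.747],[[0,0,12],[0,0,0],0.747],[[0,0,18],[0,0,0],0.747],[[0,0,20],[0,0,0],0.747],[[0,0,20],[0,0,0],0.747]]'|grep -v rot
python3 -m jog '[[[0,0,2],[0,0,0],0.747],[[0,0,3],[0,0,0],0.747],[[0,0,3],[0,0,0],0.747]]'|grep -v rot
python3 -m jog '[[[0,0,1],[0,0,0],0.747],[[0,0,1],[0,0,0],0.747]]'|grep -v rot
python3 -m jog '[[[0,0,1],[0,0,0],0.747],[[0,0,1],[0,0,0],0.747]]'|grep -v rot
```

```text
time_s: 29.57
position: [0.5416, -0.0561, 0.1022]
force: [-0.1, -0.4, 0.6]
opening: 0.255
time_s: 29.98
position: [0.5412, -0.0559, 0.0814]
force: [0.3, -0.1, -0.0]
opening: 0.253
time_s: 30.23
position: [0.5418, -0.0561, 0.0792]
force: [-1.0, -0.6, -0.1]
opening: 0.254
time_s: 30.4
position: [0.542, -0.0561, 0.0785]
force: [0.6, -0.7, 1.0]
opening: 0.251
time_s: 30.57
position: [0.542, -0.0561, 0.0776]
force: [0.5, 0.6, 3.6]
opening: 0.254
```

Contact is at 0.078, so the stack is fully home. A last gentle press to close it, then I retreat and hand in.

```bash
python3 -m jog '[[[0,0,1],[0,0,0],0.747],[[0,0,1],[0,0,0],0.747]]'|grep -v rot
python3 -m jog '[[[0,0,-5],[0,0,0],0.747],[[0,0,-20],[0,0,0],0.747],[[0,0,-50],[0,0,0],0.747],[[0,0,-90],[0,0,0],0.747],[[0,0,-90],[0,0,0],0.747],[[0,0,-90],[0,0,0],0.747]]'|grep -v rot
python3 - <<'E'
from h import *
a=cap('side');b=cv2.imread('pics/d10.png')[:,:,::-1]
bot.read_state();st();bot.hand_in()
E
```

```text
time_s: 30.73
position: [0.5421, -0.056, 0.0767]
force: [-1.0, -0.3, 4.6]
opening: 0.256
time_s: 31.23
position: [0.5435, -0.0566, 0.1688]
force: [-0.3, 0.1, 0.0]
opening: 0.25
t 31.28 p [ 0.542  -0.0562  0.1671] f [ 0.2385  1.2073 -0.3053] open 0.252
the job is handed in; nothing more can be done
```

The spacer, washer and bushing (flange down) are on the axle in that order, past the catch and fully home. I handed the job in at 31.3 s with the arm clear above.

- **Spacer:** I found the leaning tip with the wrist camera, threaded the spacer on, and used it to push the axle upright with about 2–3 N sideways.
- **Seating:** each part met the stop below it within about 1 mm of the height expected from the given dimensions, and the shoulder then gave as a spring.
- **Forces:** no reading exceeded 7 N. They were taken between moves, so short peaks could be missed. The spacer's catch showed only about 3 N, below the stated 4 N; the washer and bushing showed 6.4 N and 5.5 N.
- **Last check:** I lowered the half-closed fingers onto the bushing's collar and met its top at z ≈ 0.078 m, exactly the height for all three parts home.
- **Not checked:** I took a final picture but could not view it because the picture limit was reached, so the end state is confirmed by touch only. I did not look at the other things on the bench again, but no reading showed contact with them.

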